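Put the seasonings back in the spice rack and the cruet stand

TASK

Cooking is over and the seasonings were left along the front of the wooden cover board on the range. Put them away, each standing upright: the two loose spice jars in the two empty bays of the spice rack, the salt shaker in the small cup of the cruet stand and the pepper mill in its large cup. Knock none of them over, set each down without dropping or ramming it, and leave the two jars already in the rack standing in their bays.

Things in the scene. Friction and masses are not known exactly. Their poses are not given: they have to be found in the camera images.
- spice_jar_a: Round glass spice jar, 106 mm tall; red cap 45 mm across on the top 21 mm, glass 42 mm across. About 0.11 kg. Origin at the centre of its underside, z up along the jar. Stands loose at the front of the board (whose top is at z = 60 mm). Either empty bay will do for it.
- spice_jar_b: Round glass spice jar, 106 mm tall; red cap 45 mm across on the top 21 mm, glass 42 mm across. About 0.11 kg. Origin at the centre of its underside, z up along the jar. Stands loose at the front of the board; like the other but for its label. Either empty bay will do for it.
- salt_shaker: Glass salt shaker with a domed grey cap, 90 mm tall. The body is 44 mm across at 30 mm above the foot and tapers upward to about 30 mm; the cap, 34 mm across with upright sides from 66 to 78 mm above the foot, is the firm place to grip. About 0.1 kg. Origin at the centre of its underside, z up. Stands at the front of the board.
- pepper_mill: Turned wooden pepper mill, foot 58 mm in diameter, 150 mm tall; ball-shaped head (fixed) 50 mm across, widest 122 mm above the foot, with a 12 mm knob on top from 138 to 150 mm. About 0.18 kg. Origin at the centre of its underside, z up. Stands at the front of the board.
- spice_rack: Wooden rack, fixed on the board, 276 mm along its y, 73 mm along x: a row of four open bays, 61 mm square inside, centres at x = 0, y = -97.5 (holds a jar), -32.5 (empty), +32.5 (holds a jar), +97.5 mm (empty). Origin under its centre on the board top; above it: bay floors 8 mm, front wall (-x) 29, back wall 41, dividers 28, end panels 46 mm.
- rack_jar_end: Round glass spice jar, 106 mm tall; red cap 45 mm across on the top 21 mm, glass 42 mm across. About 0.11 kg. Origin at the centre of its underside, z up along the jar. Already in the rack's bay at y = -97.5 mm, loose.
- rack_jar_mid: Round glass spice jar, 106 mm tall; red cap 45 mm across on the top 21 mm, glass 42 mm across. About 0.11 kg. Origin at the centre of its underside, z up along the jar. Already in the rack's bay at y = +32.5 mm, loose.
- cruet_stand: Dark wooden foot, fixed on the board, 182 mm along its y, with two round steel cups and a loop handle. Large cup 76 mm inside, centre at y = +52 mm; small cup 60 mm inside, centre at y = -44 mm (x = 0). Origin on the board top below the handle; above it: cup floors 10 mm, rims 39 mm, top of handle 103 mm. Handle 34 mm wide along x, 6 mm thick, at y = 0.

How it is judged:
At the end, for the whole second after the job is handed in: One loose spice jar in each free rack bay, salt shaker in the small cup, mill in the large cup: each within 11 mm of the centre along x and y (mill 12 mm), foot on the floor of its bay or cup; the other two jars still in their bays; all six upright within 0.1 rad and at rest (((x of spice_jar_a in the frame of spice_rack between -0.011 and 0.011 m and y of spice_jar_a in the frame of spice_rack between -0.0435 and -0.0215 m and z of spice_jar_a in the frame of spice_rack between 0.0035 and 0.0125 m) or (x of spice_jar_a in the frame of spice_rack between -0.011 and 0.011 m and y of spice_jar_a in the frame of spice_rack between 0.0865 and 0.1085 m and z of spice_jar_a in the frame of spice_rack between 0.0035 and 0.0125 m)) and ((x of spice_jar_b in the frame of spice_rack between -0.011 and 0.011 m and y of spice_jar_b in the frame of spice_rack between -0.0435 and -0.0215 m and z of spice_jar_b in the frame of spice_rack between 0.0035 and 0.0125 m) or (x of spice_jar_b in the frame of spice_rack between -0.011 and 0.011 m and y of spice_jar_b in the frame of spice_rack between 0.0865 and 0.1085 m and z of spice_jar_b in the frame of spice_rack between 0.0035 and 0.0125 m)) and x of rack_jar_end in the frame of spice_rack between -0.011 and 0.011 m and y of rack_jar_end in the frame of spice_rack between -0.1085 and -0.0865 m and z of rack_jar_end in the frame of spice_rack between 0.0035 and 0.0125 m and x of rack_jar_mid in the frame of spice_rack between -0.011 and 0.011 m and y of rack_jar_mid in the frame of spice_rack between 0.0215 and 0.0435 m and z of rack_jar_mid in the frame of spice_rack between 0.0035 and 0.0125 m and x of salt_shaker in the frame of cruet_stand between -0.011 and 0.011 m and y of salt_shaker in the frame of cruet_stand between -0.055 and -0.033 m and z of salt_shaker in the frame of cruet_stand between 0.0055 and 0.0145 m and x of pepper_mill in the frame of cruet_stand between -0.012 and 0.012 m and y of pepper_mill in the frame of cruet_stand between 0.04 and 0.064 m and z of pepper_mill in the frame of cruet_stand between 0.0055 and 0.0145 m and angle between each of spice_jar_a, spice_jar_b, salt_shaker, pepper_mill, rack_jar_end, rack_jar_mid's own z axis and vertical below 0.1 rad and linear speed of each of spice_jar_a, spice_jar_b, salt_shaker, pepper_mill, rack_jar_end, rack_jar_mid below 0.02 m/s); the robot touches nothing.
It fails at once if a jar that already stands in the rack is lifted or tipped (z of any of rack_jar_end, rack_jar_mid in the frame of spice_rack above 0.03 m or angle between any of rack_jar_end, rack_jar_mid's own z axis and vertical above 0.35 rad).
It fails at once if one of the four seasonings is knocked over (tilted past 45 degrees) (angle between any of spice_jar_a, spice_jar_b, salt_shaker, pepper_mill's own z axis and vertical above 0.8 rad).
It fails at once if a seasoning is dropped (falls faster than 0.5 m/s out of the fingers, a fall of about 13 mm) ((linear speed of spice_jar_a above 0.5 m/s and contact force between the fingers and spice_jar_a below 0.2 N) or (linear speed of spice_jar_b above 0.5 m/s and contact force between the fingers and spice_jar_b below 0.2 N) or (linear speed of salt_shaker above 0.5 m/s and contact force between the fingers and salt_shaker below 0.2 N) or (linear speed of pepper_mill above 0.5 m/s and contact force between the fingers and pepper_mill below 0.2 N)).
It fails at once if a seasoning is rammed into its holder (more than 40 N between them) (contact force between any of spice_jar_a, spice_jar_b and spice_rack above 40 N or contact force between any of salt_shaker, pepper_mill and cruet_stand above 40 N).
It also fails if it takes over 112 s, if anything falls off the work surface, if the arm or the gripper's body presses on something with over 40 N, if the wrist force passes 120 N, or if a joint passes its speed limit or range.

ROBOT

A 6-joint arm with a two-finger parallel gripper is mounted at the origin on a cart in front of the work surface, level with it; the furniture and walls round the work are solid. World frame = base frame: x ahead of the robot, y to its left, z up, the work surface at z = 0. Lengths are in m, angles in rad, forces in N, time in s.
With the tool pointing down it reaches from about 0.3 to 1 m from the base axis. Payload 5.1 kg.
Tool frame: the origin (TCP) lies midway between the tips of the shut fingers; the grasp point (between the pads) lies r.pinch_z behind it (r.pinch_z is the distance from the TCP to the grasp point, in m); z points along the fingers, y is the line along which they close (so a half turn about z gives the same grasp; the last joint's range is limited). The gripper opens to 95 mm and grips with 3 to 60 N. Pads are 20 mm wide; open, the fingers measure 119 mm over their backs; the gripper's body (75 mm by 180 mm) begins 59 mm behind the grasp point.
Start: joints at [1.06, 0.124, 1.65, -0, 1.367, -0.083], TCP at [0.27, 0.591, 0.215] pointing down, gripper open.
Joint ranges: [-2.61, 2.61], [-1.02, 2.33], [0.03, 2.71], [-1.35, 4.49], [0.32, 2.68], [-2.91, 2.91]. Speed limits (rad/s): [2.57, 2.57, 3.14, 3.14, 3.14, 3.14].

INTERFACE

Orientations are given as a 3x3 rotation matrix whose columns are the frame's x, y, z axes.
In Python, from bench import r gives the robot as it stands.
- The arm moves only by the tool jog_arm, never from a script. Its argument "plan" is a list of rows, each a list of 7 numbers: the shift along the tool's x, y, z in mm, then the turn, a rotation vector about the tool's x, y, z in rad, then the closure, from -1 (fully open) to 1 (shut), so that 0 is half open. A call has 1 to 8 rows; each row shifts and turns the commanded pose from where the row before left it, along the tool's axes as they then stand; what a row does not reach is not made up. A row lasts 1/10 s, in which the tool goes at most 50 mm and 8.59 degrees, less where a joint would pass 70% of its speed; a pose out of reach is approached as far as the arm can. A call is refused whole if a number of a shift passes 50 or a number of a turn 0.15, either way. A call with a gripper value outside its range is refused whole. The fingers move at their own pace and stop on an object; the grip force is fixed at half the most. Time passes only in rows, so rows that do not move let the fingers close. It gives the time, the measured TCP pose, the force, the opening and the grip force at its end, in the units of the state.
- r.get_obs(): the state, without advancing time (a new reading comes with each control period).
- r.capture(name): name is "scene" or "top"; returns the picture (420x560x3 uint8, red, green, blue); there is no depth.
- r.calibration(name): a dict with "fx", "fy", "cx", "cy" (pixels), "dist_coeffs" ([k1, k2, p1, p2, k3] as OpenCV has them; the pictures are not rectified), "pose" (4x4, takes a point from camera to world coordinates). Camera axes: x right, y up, looking along -z (the intrinsics and any distortion apply to the point x, -y, -z); pixel columns grow to the right and rows downward; lengths in m; the calibration is good to about 2 mm. A picture is of the moment at which its call begins. calibration takes no time and is no camera call.
- r.hand_in(): hands the job in; it is judged then, once.
The state is a dict: "time": time; "qpos": joint angles; "joint_velocities": joint speeds; "joint_torque": joint torques, N m; "position": TCP position; "ee_rot": TCP orientation; "ft_force": force on the tool from outside, world axes, zero at the start; "ft_torque": the same for the moment, N m; "grip_width": finger opening in m; "grip_force": force on a finger pad.
Only numpy, scipy, OpenCV 4.12 (cv2) and the standard library are available. Lean on these libraries where they do the work, as an engineer would, in place of code of your own. Each camera call takes 0.05 s, during which the arm holds its last target. There are 200 camera calls.

## Working session

There is one attempt and no reset: what is moved stays moved. The work goes in short steps, Python scripts to look and compute and a tool call to move; the robot and the scene stay as the last step left them, time stands still between calls to the robot, and variables do not carry over. Pictures are saved under pics/ and viewed, at most 14 in all, crops included, and the job is handed in when it is done.

Besides the shell and the picture viewer there is one more tool, called after "Call:" by a JSON object that holds its "api" and its "payload". jog_arm: Moves the arm, as the interface text tells. Its arguments: {"type":"object","properties":{"plan":{"type":"array","items":{"type":"array","items":{"type":"number"}}}},"required":["plan"]}

```bash
ls; mkdir -p pics
python3 - <<'E'
from bench import r
import cv2,numpy as np
for n in("scene","top"):
    im=r.capture(n); cv2.imwrite(f"pics/{n}0.png",cv2.cvtColor(im,cv2.COLOR_RGB2BGR)); c=r.calibration(n); print(n,c)
o=r.get_obs(); print(o,r.pinch_z)
E
```

```text
pics
scene {'fx': 545.6150871464167, 'fy': 545.6150871464167, 'cx': 274.7324866084509, 'cy': 206.25559834473302, 'dist_coeffs': array([0.00756244, 0.        , 0.        , 0.        , 0.        ]), 'pose': array([[ 0.82302074,  0.26844934, -0.50057149, -0.12234535],
       [-0.56801001,  0.38707171, -0.72631957, -0.93298882],
       [-0.00122295,  0.88210569,  0.47104996,  0.72414214],
       [ 0.        ,  0.        ,  0.        ,  1.        ]])}
top {'fx': 437.0202254297069, 'fy': 437.0202254297069, 'cx': 276.84490800552106, 'cy': 204.57178550880536, 'dist_coeffs': array([-0.09606159,  0.        ,  0.        ,  0.        ,  0.        ]), 'pose': array([[ 0.02120478,  0.99891195, -0.04153641,  0.4778608 ],
       [-0.99976374,  0.02138472,  0.00389253,  0.01265068],
       [ 0.00477654,  0.04144405,  0.99912941,  1.0400807 ],
       [ 0.        ,  0.        ,  0.        ,  1.        ]])}
{'time': 0.1, 'qpos': array([ 1.06040156e+00,  1.24467149e-01,  1.65152981e+00, -4.00983496e-05,
        1.36751795e+00, -8.25879097e-02]), 'joint_velocities': array([-0.00117121, -0.00155218, -0.0033804 ,  0.00056932, -0.00206731,
       -0.00022705]), 'joint_torque': array([ 4.92252911e-04, -4.18876004e+01, -3.61097610e+01,  7.77078629e-02,
        4.61503398e-02, -6.77303888e-05]), 'position': array([0.26941236, 0.59089438, 0.21349685]), 'ee_rot': array([[-9.09881142e-01,  4.14868037e-01, -9.04792235e-04],
       [ 4.14869007e-01,  9.09879569e-01, -1.69644601e-03],
       [ 1.19450740e-04, -1.91893449e-03, -9.99998152e-01]]), 'ft_force': array([ 0.0294369 , -0.20605928,  0.60344796]), 'ft_torque': array([-0.03842416,  0.02036583, -0.04478405]), 'grip_force': 0.0, 'grip_width': 0.09494066038685817} 0.0188
```

View pics/scene0.png

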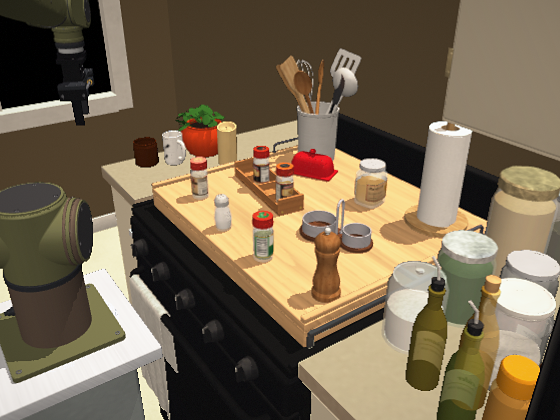

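View pics/top0.png

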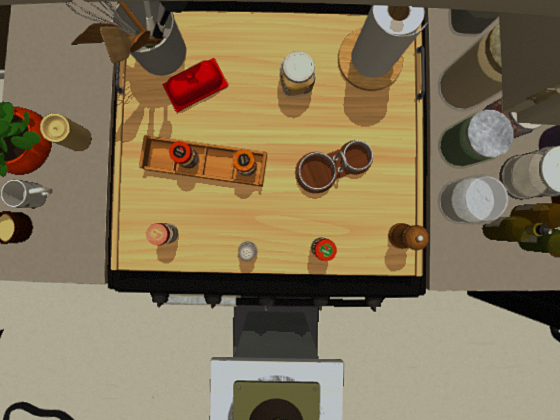

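Run:
```python
import cv2
im=cv2.imread("pics/top0.png")
a=cv2.resize(im[130:200,130:390],None,fx=3,fy=3,interpolation=cv2.INTER_CUBIC)
b=cv2.resize(im[215:275,135:265],None,fx=3,fy=3,interpolation=cv2.INTER_CUBIC)
c=cv2.resize(im[215:275,300:430],None,fx=3,fy=3,interpolation=cv2.INTER_CUBIC)
cv2.imwrite("pics/crop.png",cv2.vconcat([a,cv2.hconcat([b,c])]))
```

```text
(no output)
```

View pics/crop.png

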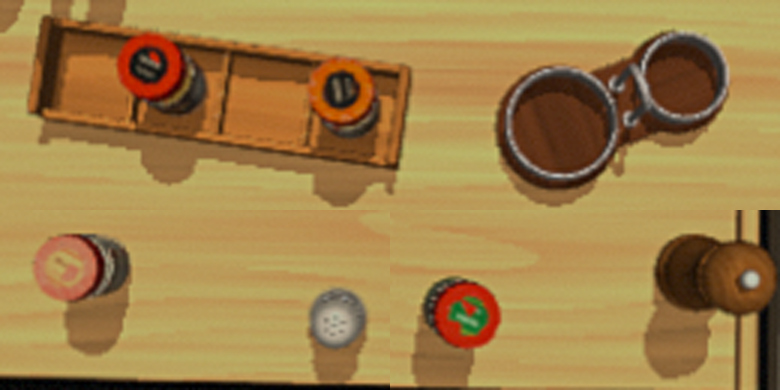

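```bash
cat > h.py <<'E'
import numpy as np,cv2
from bench import r
def pt(n,u,v,z):
    c=r.calibration(n);K=np.array([[c["fx"],0,c["cx"]],[0,c["fy"],c["cy"]],[0,0,1]])
    p=cv2.undistortPoints(np.array([[[u,v]]],float),K,c["dist_coeffs"])[0,0]
    T=c["pose"];d=T[:3,:3]@[p[0],-p[1],-1];o=T[:3,3]
    return o+d*(z-o[2])/d[2]
def px(n,P):
    c=r.calibration(n);K=np.array([[c["fx"],0,c["cx"]],[0,c["fy"],c["cy"]],[0,0,1]]);T=c["pose"]
    q=T[:3,:3].T@(np.asarray(P)-T[:3,3]);q=q*[1,-1,-1]
    return cv2.projectPoints(q.reshape(1,1,3),np.zeros(3),np.zeros(3),K,c["dist_coeffs"])[0][0,0]
E
python3 - <<'E'
from h import *
np.set_printoptions(precision=4,suppress=True)
A=lambda x,y:(130+x/3,130+y/3)
C=[pt("top",*A(*p),.106) for p in((43,17),(30,113),(407,66),(396,163))]
print(C); L=(C[0]+C[1])/2;R=(C[2]+C[3])/2
print("rack",np.mean(C,0),np.linalg.norm(L-R),np.linalg.norm(C[0]-C[1]),np.linalg.norm(C[2]-C[3]),"yaw",np.arctan2(-(L-R)[0],(L-R)[1]))
a,b=pt("top",*A(151,67),.174),pt("top",*A(342,92),.174);print("rackjars",a,b,np.linalg.norm(a-b),np.arctan2(-(a-b)[0],(a-b)[1]))
l,s=pt("top",*A(561,124),.099),pt("top",*A(683,76),.099);print("cups",l,s,np.linalg.norm(l-s),np.arctan2(-(l-s)[0],(l-s)[1]))
for n,u,v,z in(("jarL",157.7,234.3,.166),("salt",247,251,.145),("jarR",326,249.7,.166),("mill",420,238,.21)):
    p=pt("top",u,v,z);print(n,p,"scene px",px("scene",p))
E
```

```text
[array([0.6605, 0.3004, 0.106 ]), array([0.5903, 0.307 , 0.106 ]), array([0.6294, 0.0355, 0.106 ]), array([0.5594, 0.0417, 0.106 ])]
rack [0.6099 0.1712 0.106 ] 0.26690614268882445 0.07048903529165809 0.07028581485133649 yaw -0.11638490417500384
rackjars [0.6145 0.2048 0.174 ] [0.6001 0.0766 0.174 ] 0.12901548915512956 -0.11174852203560984
cups [ 0.5909 -0.0764  0.099 ] [ 0.628  -0.1647  0.099 ] 0.09572505885188176 0.3984157043627625
jarL [0.4493 0.2473 0.166 ] scene px [197.4167 160.4758]
salt [0.4188 0.0681 0.145 ] scene px [222.1219 196.8454]
jarR [ 0.426  -0.0909  0.166 ] scene px [262.2444 215.3623]
mill [ 0.4541 -0.2666  0.21  ] scene px [326.6392 228.2347]
```

Run:
```python
import cv2
im=cv2.imread("pics/scene0.png")
cv2.imwrite("pics/crop2.png",cv2.resize(im[140:310,180:380],None,fx=3.5,fy=3.5,interpolation=cv2.INTER_CUBIC))
```

```text
(no output)
```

View pics/crop2.png

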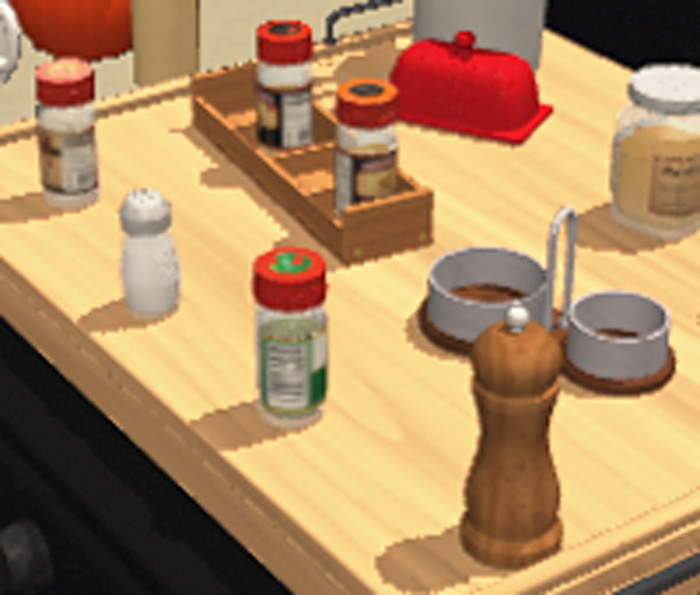

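```bash
cat > ov.py <<'E'
from h import *
def overlay(cx,cy,yaw,out):
    R=np.array([[np.cos(yaw),-np.sin(yaw)],[np.sin(yaw),np.cos(yaw)]])
    W=lambda x,y,z:np.r_[R@[x,y]+[cx,cy],.06+z]
    segs=[]
    for s in(-1,1):
        segs+=[((-.0365,s*.138,.046),(.0365,s*.138,.046)),((-.0365,s*.138,0),(.0365,s*.138,0)),((-.0365,s*.138,0),(-.0365,s*.138,.046)),((.0365,s*.138,0),(.0365,s*.138,.046))]
    segs+=[((-.0365,-.138,.029),(-.0365,.138,.029)),((.0365,-.138,.041),(.0365,.138,.041))]
    segs+=[((-.0305,y,.028),(.0305,y,.028)) for y in(-.065,0,.065)]
    ims=[]
    for n,(v0,v1,u0,u1),f in(("top",(125,200,130,280),5),("scene",(135,225,225,315),6)):
        im=cv2.resize(cv2.imread(f"pics/{n}0.png")[v0:v1,u0:u1],None,fx=f,fy=f,interpolation=cv2.INTER_CUBIC)
        for a,b in segs:
            p,q=[tuple(int(t) for t in ((px(n,W(*k))-[u0,v0]+.5)*f)) for k in(a,b)]
            cv2.line(im,p,q,(255,0,0),1)
        ims.append(im)
    cv2.imwrite(out+"_t.png",ims[0]);cv2.imwrite(out+"_s.png",ims[1])
E
python3 - <<'E'
from ov import *
print(pt("top",130+224.5/3,130+92.5/3,.088))
overlay(.609,.170,-.113,"pics/ov")
E
```

```text
[0.61015685 0.16906502 0.088     ]
```

View pics/ov_t.png

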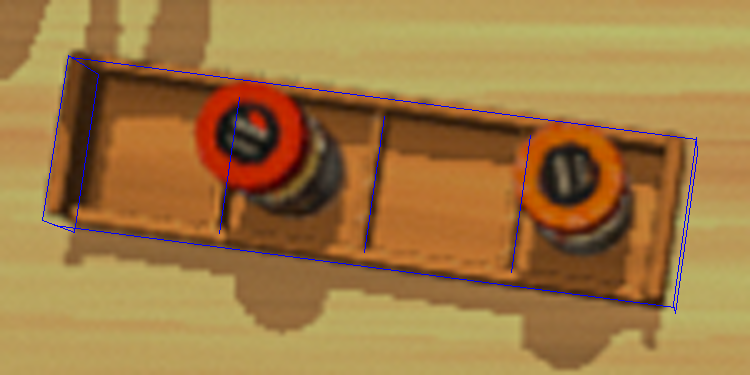

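View pics/ov_s.png

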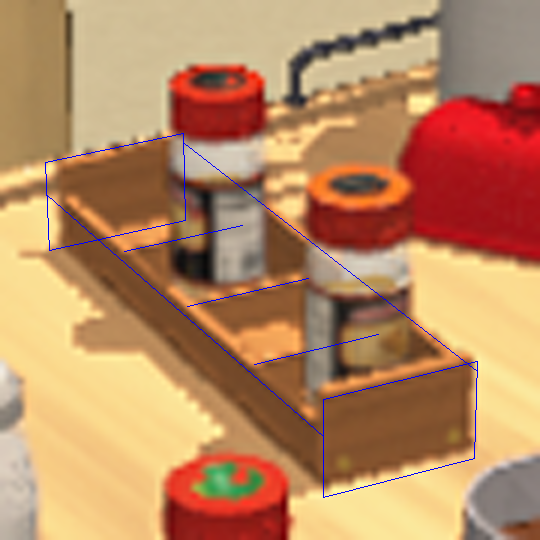

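Call:
{"api": "jog_arm", "payload": {"plan": [[0,0,-10,0,0,0.15,-1],[0,0,-10,0,0,0.15,-1],[0,0,-10,0,0,0.15,-1],[0,0,0,0,0,0.15,-1],[0,0,0,0,0,0.15,-1],[0,0,0,0,0,0.15,-1],[0,0,0,0,0,0.15,-1],[0,0,0,0,0,0.15,-1]]}}

```text
time: 0.9
position: [0.2695, 0.5911, 0.2439]
ee_rot: [[0.063, 0.998, -0.001], [0.998, -0.063, -0.001], [-0.001, -0.001, -1.0]]
ft_force: [-0.1, 0.2, 0.4]
grip_width: 0.0953
grip_force: 0.0
```

Call:
{"api": "jog_arm", "payload": {"plan": [[-40,27,0,0,0,0.056,-1],[-40,27,0,0,0,0,-1],[-40,27,0,0,0,0,-1],[-40,27,0,0,0,0,-1],[-40,27,0,0,0,0,-1],[-40,27,0,0,0,0,-1],[-40,27,0,0,0,0,-1],[-40,27,0,0,0,0,-1]]}}

```text
time: 1.7
position: [0.4508, 0.2485, 0.2443]
ee_rot: [[0.113, 0.994, -0.0], [0.994, -0.113, -0.0], [-0.0, -0.0, -1.0]]
ft_force: [0.4, 0.4, -0.4]
grip_width: 0.0951
grip_force: 0.0
```

```bash
cat > go.py <<'E'
# usage: go.py x y z psi -> shift in tool axes (mm), turn
import sys
from h import *
from scipy.spatial.transform import Rotation as Ro
x,y,z,psi=map(float,sys.argv[1:5]);o=r.get_obs();R=o["ee_rot"]
c,s=np.cos(psi),np.sin(psi);G=np.array([[-s,c,0],[c,s,0],[0,0,-1]]).T
np.set_printoptions(precision=4,suppress=True)
print("t",o["time"],"pos",o["position"],"shift mm",R.T@(np.array([x,y,z])-o["position"])*1e3,"turn",Ro.from_matrix(R.T@G).as_rotvec(),"w",o["grip_width"],"F",o["ft_force"],"q",o["qpos"])
E
python3 go.py .449 .247 .1365 -.113
```

```text
t 1.7 pos [0.4508 0.2485 0.2443] shift mm [ -1.6421  -1.6089 107.7593] turn [-0.0003  0.0002  0.0002] w 0.09508317536134497 F [ 0.4253  0.3647 -0.3948] q [ 0.3994 -0.1969  1.9125 -0.      1.4263  0.5122]
```

Call:
{"api": "jog_arm", "payload": {"plan": [[-2,-2,20,0,0,0,-1],[0,0,20,0,0,0,-1],[0,0,20,0,0,0,-1],[0,0,20,0,0,0,-1],[0,0,15,0,0,0,-1],[0,0,8,0,0,0,-1],[0,0,5,0,0,0,-1],[0,0,0,0,0,0,-0.2]]}}

```text
time: 2.5
position: [0.4482, 0.2487, 0.1364]
ee_rot: [[0.113, 0.994, -0.001], [0.994, -0.113, -0.0], [-0.0, -0.001, -1.0]]
ft_force: [0.4, -0.3, 0.1]
grip_width: 0.0913
grip_force: 0.0
```

Call:
{"api": "jog_arm", "payload": {"plan": [[0,0,0,0,0,0,0],[0,0,0,0,0,0,0.2],[0,0,0,0,0,0,0.5],[0,0,0,0,0,0,1],[0,0,0,0,0,0,1],[0,0,0,0,0,0,1]]}}

```text
time: 3.1
position: [0.4486, 0.2487, 0.1369]
ee_rot: [[0.113, 0.994, 0.001], [0.994, -0.113, 0.0], [0.0, 0.001, -1.0]]
ft_force: [-0.0, -0.8, -1.4]
grip_width: 0.0443
grip_force: 8.9
```

Call:
{"api": "jog_arm", "payload": {"plan": [[0,0,-4,0,0,0,1],[0,0,-16,0,0,0,1],[0,0,-30,0,0,0,1],[0,0,-30,0,0,0,1],[3,12,-20,0,0,0,1],[6,28,0,0,0,0,1],[7,35,0,0,0,0,1],[7,35,0,0,0,0,1]]}}

```text
time: 3.9
position: [0.5616, 0.2594, 0.2386]
ee_rot: [[0.112, 0.994, 0.002], [0.994, -0.112, 0.001], [0.001, 0.002, -1.0]]
ft_force: [0.8, -0.4, -1.1]
grip_width: 0.0441
grip_force: 29.6
```

Call:
{"api": "jog_arm", "payload": {"plan": [[7,30,0,0,0,0,1],[5,20,0,0,0,0,1],[4,9,0,0,0,0,1],[0,0,0,0,0,0,1],[0,0,0,0,0,0,1]]}}

```text
time: 4.4
position: [0.6201, 0.2684, 0.237]
ee_rot: [[0.112, 0.994, -0.0], [0.994, -0.112, -0.0], [-0.0, -0.0, -1.0]]
ft_force: [0.2, -0.8, -1.0]
grip_width: 0.0441
grip_force: 29.6
```

```bash
python3 go.py .621 .269 .1455 -.113
python3 - <<'E'
from h import *
ims=[]
for n,(v0,v1,u0,u1) in(("top",(120,195,130,280)),("scene",(90,240,190,340))):
    im=cv2.cvtColor(r.capture(n),cv2.COLOR_RGB2BGR);f=600//(2*(v1-v0))
    cv2.imwrite(f"pics/{n}1.png",im)
    ims.append(cv2.resize(im[v0:v1,u0:u1],(400,400*(v1-v0)//(u1-u0)),interpolation=cv2.INTER_CUBIC))
ims[0]=cv2.copyMakeBorder(ims[0],0,200,0,0,cv2.BORDER_CONSTANT)
cv2.imwrite("pics/c1.png",cv2.hconcat(ims))
E
```

```text
t 4.4 pos [0.6201 0.2684 0.237 ] shift mm [ 0.6697  0.9174 91.5054] turn [-0.0005  0.0001  0.0003] w 0.04405702768735173 F [ 0.1719 -0.8486 -1.049 ] q [0.3291 0.1672 1.5646 0.0001 1.4103 0.4418]
```

View pics/c1.png

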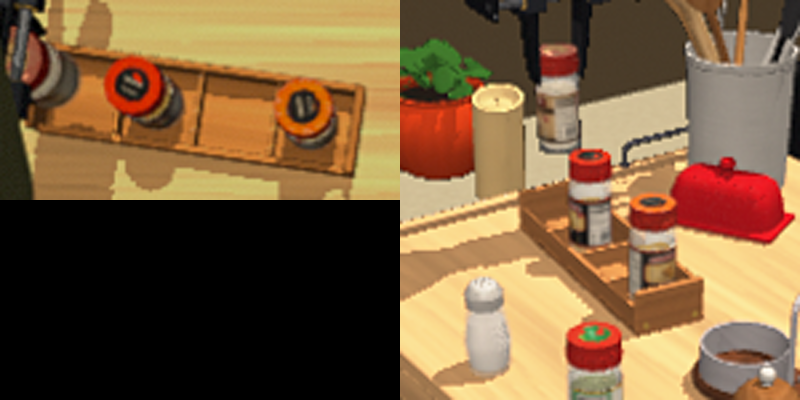

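Call:
{"api": "jog_arm", "payload": {"plan": [[1,1,10,0,0,0,1],[0,0,20,0,0,0,1],[0,0,20,0,0,0,1],[0,0,18,0,0,0,1],[0,0,10,0,0,0,1],[0,0,6,0,0,0,1],[0,0,3,0,0,0,1],[0,0,0,0,0,0,1]]}}

```text
time: 5.3
position: [0.622, 0.2693, 0.1499]
ee_rot: [[0.113, 0.994, 0.0], [0.994, -0.113, 0.0], [0.0, 0.0, -1.0]]
ft_force: [-0.2, -1.3, -1.0]
grip_width: 0.044
grip_force: 29.6
```

Call:
{"api": "jog_arm", "payload": {"plan": [[0,0,1,0,0,0,1],[0,0,1,0,0,0,1],[0,0,1,0,0,0,1],[0,0,0,0,0,0,1]]}}

```text
time: 5.7
position: [0.6218, 0.2692, 0.1467]
ee_rot: [[0.113, 0.994, 0.0], [0.994, -0.113, 0.0], [0.0, 0.0, -1.0]]
ft_force: [-0.7, 0.4, -1.8]
grip_width: 0.0443
grip_force: 29.6
```

Call:
{"api": "jog_arm", "payload": {"plan": [[0,0,1,0,0,0,1],[0,0,0.5,0,0,0,1],[0,0,0.5,0,0,0,1],[0,0,0,0,0,0,1]]}}

```text
time: 6.1
position: [0.6218, 0.2693, 0.1449]
ee_rot: [[0.113, 0.994, 0.0], [0.994, -0.113, 0.0], [0.0, 0.0, -1.0]]
ft_force: [0.1, 0.0, 0.2]
grip_width: 0.044
grip_force: 29.6
```

Call:
{"api": "jog_arm", "payload": {"plan": [[0,0,0.5,0,0,0,1],[0,0,0,0,0,0,0],[0,0,0,0,0,0,-0.4],[0,0,0,0,0,0,-0.8],[0,0,0,0,0,0,-0.8],[0,0,0,0,0,0,-0.8]]}}

```text
time: 6.7
position: [0.6218, 0.2692, 0.1441]
ee_rot: [[0.113, 0.994, -0.0], [0.994, -0.113, -0.0], [-0.0, -0.0, -1.0]]
ft_force: [-0.3, -0.3, 0.0]
grip_width: 0.0744
grip_force: 0.0
```

```bash
python3 go.py .426 -.0905 .245 -.113
```

```text
t 6.7 pos [0.6218 0.2692 0.1441] shift mm [-379.4951 -153.9786 -100.9061] turn [-0.0001  0.0001  0.    ] w 0.07439674968298131 F [-0.2758 -0.3399  0.0221] q [ 0.3294  0.2329  1.6475 -0.      1.2613  0.4424]
```

Call:
{"api": "jog_arm", "payload": {"plan": [[0,0,-10,0,0,0,-1],[0,0,-30,0,0,0,-1],[0,0,-40,0,0,0,-1],[-10,-10,-21,0,0,0,-1],[-35,-24,0,0,0,0,-1],[-40,-24,0,0,0,0,-1],[-42,-24,0,0,0,0,-1],[-42,-24,0,0,0,0,-1]]}}

```text
time: 7.5
position: [0.4963, 0.1122, 0.2461]
ee_rot: [[0.112, 0.994, 0.001], [0.994, -0.112, -0.0], [0.0, 0.001, -1.0]]
ft_force: [0.5, -0.1, 0.1]
grip_width: 0.0955
grip_force: 0.0
```

Call:
{"api": "jog_arm", "payload": {"plan": [[-42,-16,0,0,0,0,-1],[-44,-12,0,0,0,0,-1],[-44,-10,0,0,0,0,-1],[-40,-5,0,0,0,0,-1],[-30,-5,0,0,0,0,-1],[-10,0,0,0,0,0,-1],[0,0,0,0,0,0,-1]]}}

```text
time: 8.2
position: [0.4261, -0.0908, 0.2459]
ee_rot: [[0.115, 0.993, 0.001], [0.993, -0.115, -0.0], [0.0, 0.001, -1.0]]
ft_force: [0.5, -0.4, -0.7]
grip_width: 0.095
grip_force: 0.0
```

```bash
python3 go.py .426 -.0905 .1365 -.113
python3 - <<'E'
from h import *
for n in("top","scene"):
    im=cv2.cvtColor(r.capture(n),cv2.COLOR_RGB2BGR);cv2.imwrite(f"pics/{n}2.png",im)
t=cv2.imread("pics/top2.png")
cv2.imwrite("pics/c2.png",cv2.resize(cv2.hconcat([t[130:280,130:280],cv2.imread("pics/scene2.png")[130:280,190:340]]),(800,400),interpolation=cv2.INTER_CUBIC))
E
```

```text
t 8.2 pos [ 0.4261 -0.0908  0.2459] shift mm [  0.2851  -0.2943 109.3918] turn [ 0.0012 -0.0001 -0.0025] w 0.09497062932312345 F [ 0.5222 -0.4358 -0.693 ] q [-0.3335 -0.3945  2.0643  0.0003  1.4706 -0.218 ]
```

View pics/c2.png

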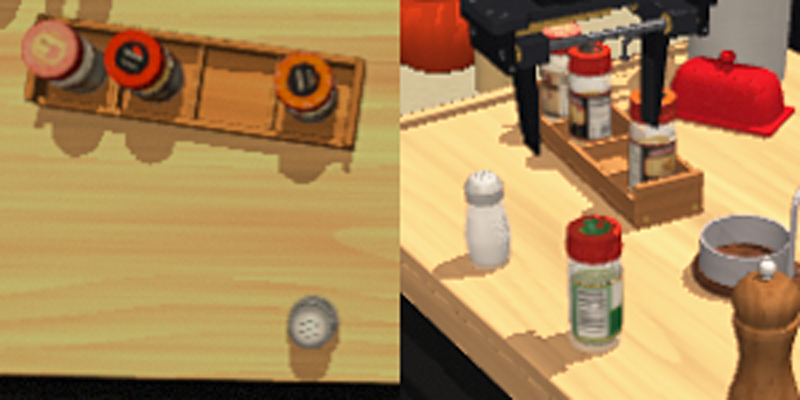

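Run:
```python
from h import *
print(pt("top",149.5,148,.174),pt("top",181.4,151.8,.174))
```

```text
[0.62225282 0.26779718 0.174     ] [0.61557318 0.20271137 0.174     ]
```

Call:
{"api": "jog_arm", "payload": {"plan": [[0,0,20,0,0,0,-1],[0,0,20,0,0,0,-1],[0,0,20,0,0,0,-1],[0,0,20,0,0,0,-1],[0,0,16,0,0,0,-1],[0,0,8,0,0,0,-1],[0,0,5,0,0,0,-1],[0,0,0,0,0,0,-0.2]]}}

```text
time: 9.1
position: [0.4261, -0.0894, 0.136]
ee_rot: [[0.112, 0.994, -0.001], [0.994, -0.112, 0.0], [0.0, -0.001, -1.0]]
ft_force: [-0.1, 0.7, 0.4]
grip_width: 0.0912
grip_force: 0.0
```

Call:
{"api": "jog_arm", "payload": {"plan": [[0,0,0,0,0,0,0],[0,0,0,0,0,0,0.2],[0,0,0,0,0,0,0.5],[0,0,0,0,0,0,1],[0,0,0,0,0,0,1],[0,0,0,0,0,0,1],[0,0,0,0,0,0,1]]}}

```text
time: 9.8
position: [0.4261, -0.0901, 0.1362]
ee_rot: [[0.113, 0.994, 0.0], [0.994, -0.113, -0.0], [-0.0, 0.0, -1.0]]
ft_force: [0.4, 0.3, 0.4]
grip_width: 0.0439
grip_force: 30.0
```

Call:
{"api": "jog_arm", "payload": {"plan": [[0,0,-4,0,0,0,1],[0,0,-16,0,0,0,1],[0,0,-35,0,0,0,1],[0,0,-40,0,0,0,1],[15,5,-30,0,0,0,1],[30,16,-8,0,0,0,1],[38,25,0,0,0,0,1],[38,25,0,0,0,0,1]]}}

```text
time: 10.6
position: [0.5112, 0.0233, 0.2703]
ee_rot: [[0.114, 0.994, 0.002], [0.994, -0.114, -0.0], [-0.0, 0.002, -1.0]]
ft_force: [0.3, -0.9, -0.8]
grip_width: 0.0441
grip_force: 30.0
```

Call:
{"api": "jog_arm", "payload": {"plan": [[38,25,0,0,0,0,1],[38,25,0,0,0,0,1],[30,20,0,0,0,0,1],[15,9,0,0,0,0,1],[5,3,0,0,0,0,1],[0,0,0,0,0,0,1],[0,0,0,0,0,0,1]]}}

```text
time: 11.3
position: [0.6054, 0.1371, 0.2693]
ee_rot: [[0.114, 0.994, -0.0], [0.994, -0.114, -0.0], [-0.001, -0.0, -1.0]]
ft_force: [-0.8, -0.1, -1.3]
grip_width: 0.0442
grip_force: 30.0
```

```bash
python3 go.py .6068 .1385 .1495 -.113
```

```text
t 11.3 pos [0.6054 0.1371 0.2693] shift mm [  1.6018   1.2837 119.798 ] turn [-0.0002  0.0005 -0.001 ] w 0.04419364388665737 F [-0.7618 -0.1158 -1.3302] q [ 0.1365  0.0322  1.6559 -0.0005  1.4538  0.2505]
```

Call:
{"api": "jog_arm", "payload": {"plan": [[1.5,1.5,15,0,0,0,1],[0,0,25,0,0,0,1],[0,0,25,0,0,0,1],[0,0,25,0,0,0,1],[0,0,15,0,0,0,1],[0,0,9,0,0,0,1],[0,0,5,0,0,0,1],[0,0,0,0,0,0,1]]}}

```text
time: 12.1
position: [0.6076, 0.1394, 0.1502]
ee_rot: [[0.113, 0.994, 0.0], [0.994, -0.113, -0.0], [-0.0, 0.0, -1.0]]
ft_force: [0.4, -0.2, -0.2]
grip_width: 0.044
grip_force: 30.0
```

Call:
{"api": "jog_arm", "payload": {"plan": [[0,0,1,0,0,0,1],[0,0,1,0,0,0,1],[0,0,1,0,0,0,1],[0,0,1,0,0,0,1],[0,0,0.5,0,0,0,1],[0,0,0,0,0,0,1]]}}

```text
time: 12.7
position: [0.6075, 0.1395, 0.1456]
ee_rot: [[0.113, 0.994, -0.0], [0.994, -0.113, -0.0], [-0.0, -0.0, -1.0]]
ft_force: [-0.4, 0.4, -1.2]
grip_width: 0.0437
grip_force: 30.0
```

Call:
{"api": "jog_arm", "payload": {"plan": [[0,0,0.5,0,0,0,1],[0,0,0.5,0,0,0,1],[0,0,0.5,0,0,0,1],[0,0,0,0,0,0,1]]}}

```text
time: 13.1
position: [0.6076, 0.1395, 0.1443]
ee_rot: [[0.113, 0.994, 0.0], [0.994, -0.113, 0.0], [0.0, 0.0, -1.0]]
ft_force: [-0.3, -0.8, -0.1]
grip_width: 0.044
grip_force: 30.0
```

Call:
{"api": "jog_arm", "payload": {"plan": [[0,0,0.5,0,0,0,1],[0,0,0,0,0,0,0],[0,0,0,0,0,0,-0.4],[0,0,0,0,0,0,-0.8],[0,0,0,0,0,0,-0.8],[0,0,0,0,0,0,-0.8],[0,0,-10,0,0,0,-0.8],[0,0,-30,0,0,0,-0.8]]}}

```text
time: 13.9
position: [0.6053, 0.1392, 0.1807]
ee_rot: [[0.113, 0.994, -0.007], [0.994, -0.113, -0.001], [-0.002, -0.007, -1.0]]
ft_force: [-0.7, 0.3, -0.2]
grip_width: 0.0844
grip_force: 0.0
```

Call:
{"api": "jog_arm", "payload": {"plan": [[0,0,-40,0,0,0,-1],[0,-20,-20,0,0,0,-1],[-9,-40,0,0,0,0,-1],[-10,-40,0,0,0,0,-1],[0,0,0,0,0,-0.14,-1],[0,0,0,0,0,-0.14,-1],[0,0,0,0,0,-0.14,-1],[0,0,0,0,0,-0.091,-1]]}}

```text
time: 14.7
position: [0.5061, 0.1319, 0.2448]
ee_rot: [[-0.392, 0.92, 0.001], [0.92, 0.392, 0.0], [-0.0, 0.001, -1.0]]
ft_force: [0.3, -0.4, 0.3]
grip_width: 0.0947
grip_force: 0.0
```

```bash
python3 go.py .4188 .0681 .2 .398
```

```text
t 14.7 pos [0.5061 0.1319 0.2448] shift mm [ -24.4672 -105.3839   44.6711] turn [0.0014 0.0004 0.0046] w 0.0946593272101242 F [ 0.3159 -0.4196  0.3187] q [ 0.1523 -0.179   1.8962 -0.      1.4229 -0.2503]
```

Call:
{"api": "jog_arm", "payload": {"plan": [[-4,-15,0,0,0,0.005,-1],[-6,-25,0,0,0,0,-1],[-6,-30,0,0,0,0,-1],[-6,-25,0,0,0,0,-1],[-2,-10,10,0,0,0,-1],[0,0,20,0,0,0,-1],[0,0,14,0,0,0,-1],[0,0,0,0,0,0,-1]]}}

```text
time: 15.5
position: [0.417, 0.0694, 0.1977]
ee_rot: [[-0.383, 0.924, -0.004], [0.924, 0.383, -0.0], [0.001, -0.003, -1.0]]
ft_force: [-0.4, -0.1, -0.3]
grip_width: 0.0945
grip_force: 0.0
```

```bash
python3 go.py .4188 .0681 .1135 .398
python3 - <<'E'
from h import *
for n in("top","scene"):
    im=cv2.cvtColor(r.capture(n),cv2.COLOR_RGB2BGR);cv2.imwrite(f"pics/{n}3.png",im)
t=cv2.imread("pics/top3.png")
cv2.imwrite("pics/c3.png",cv2.resize(cv2.hconcat([t[130:280,130:280],cv2.imread("pics/scene3.png")[130:280,190:340]]),(800,400),interpolation=cv2.INTER_CUBIC))
E
```

```text
t 15.5 pos [0.417  0.0694 0.1977] shift mm [-1.9719  1.423  84.2163] turn [-0.0035 -0.0013 -0.005 ] w 0.09454318740733623 F [-0.4298 -0.0845 -0.3092] q [ 0.0378 -0.3983  2.1471 -0.      1.3965 -0.3552]
```

View pics/c3.png

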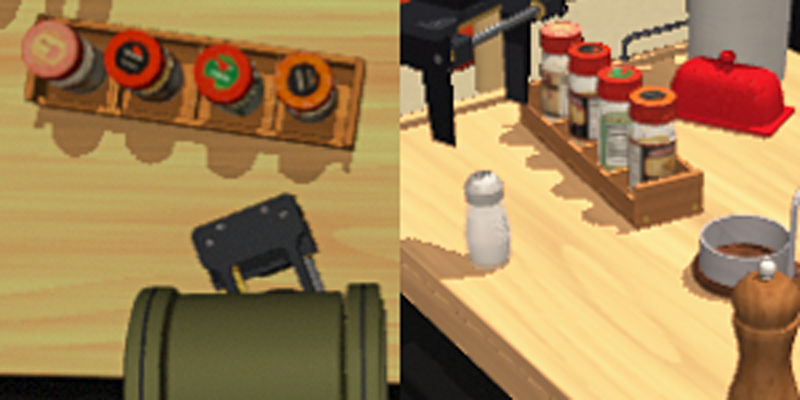

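Call:
{"api": "jog_arm", "payload": {"plan": [[-2,1.5,18,0,0,-0.005,-1],[0,0,20,0,0,0,-1],[0,0,20,0,0,0,-1],[0,0,14,0,0,0,-1],[0,0,8,0,0,0,-1],[0,0,4,0,0,0,-1],[0,0,0,0,0,0,-0.6],[0,0,0,0,0,0,-0.2]]}}

```text
time: 16.4
position: [0.4211, 0.0682, 0.1165]
ee_rot: [[-0.388, 0.922, 0.001], [0.922, 0.388, 0.0], [-0.0, 0.001, -1.0]]
ft_force: [-0.1, -0.3, -0.5]
grip_width: 0.0843
grip_force: 0.0
```

Call:
{"api": "jog_arm", "payload": {"plan": [[0,0,0,0,0,0,0],[0,0,0,0,0,0,0.2],[0,0,0,0,0,0,0.4],[0,0,0,0,0,0,0.7],[0,0,0,0,0,0,1],[0,0,0,0,0,0,1],[0,0,0,0,0,0,1]]}}

```text
time: 17.1
position: [0.4204, 0.0681, 0.1157]
ee_rot: [[-0.388, 0.922, -0.0], [0.922, 0.388, -0.0], [-0.0, -0.0, -1.0]]
ft_force: [0.9, -0.4, 1.3]
grip_width: 0.0332
grip_force: 29.4
```

```bash
python3 go.py .628 -.165 .23 .398
```

```text
t 17.1 pos [0.4204 0.0681 0.1157] shift mm [-295.3828  100.9539 -114.3184] turn [-0.0002  0.0001  0.    ] w 0.033243894651600846 F [ 0.9247 -0.376   1.2854] q [ 0.0346 -0.3168  2.229  -0.0001  1.2295 -0.3634]
```

Call:
{"api": "jog_arm", "payload": {"plan": [[0,0,-4,0,0,0,1],[0,0,-16,0,0,0,1],[0,0,-35,0,0,0,1],[0,0,-40,0,0,0,1],[-15,5,-30,0,0,0,1],[-30,12,0,0,0,0,1],[-43,15,0,0,0,0,1],[-43,15,0,0,0,0,1]]}}

```text
time: 17.9
position: [0.5155, -0.0353, 0.2412]
ee_rot: [[-0.388, 0.921, 0.001], [0.921, 0.388, 0.0], [-0.0, 0.001, -1.0]]
ft_force: [0.2, 0.3, -1.1]
grip_width: 0.0334
grip_force: 29.3
```

Call:
{"api": "jog_arm", "payload": {"plan": [[-43,15,0,0,0,0,1],[-43,15,0,0,0,0,1],[-40,12,0,0,0,0,1],[-25,8,0,0,0,0,1],[-10,3,0,0,0,0,1],[-3,1,0,0,0,0,1],[0,0,0,0,0,0,1],[0,0,0,0,0,0,1]]}}

```text
time: 18.7
position: [0.6274, -0.1635, 0.2408]
ee_rot: [[-0.389, 0.921, -0.0], [0.921, 0.389, 0.0], [0.0, -0.0, -1.0]]
ft_force: [-0.1, 0.2, -1.4]
grip_width: 0.0334
grip_force: 29.3
```

```bash
python3 go.py .628 -.165 .131 .398
python3 - <<'E'
from h import *
for n in("top","scene"):
    im=cv2.cvtColor(r.capture(n),cv2.COLOR_RGB2BGR);cv2.imwrite(f"pics/{n}4.png",im)
cv2.imwrite("pics/c4.png",cv2.resize(cv2.hconcat([cv2.imread("pics/top4.png")[110:260,290:440],cv2.imread("pics/scene4.png")[130:280,260:410]]),(800,400),interpolation=cv2.INTER_CUBIC))
E
```

```text
t 18.7 pos [ 0.6274 -0.1635  0.2408] shift mm [ -1.6354   0.0269 109.8325] turn [-0.0001 -0.0004  0.001 ] w 0.03344824767667127 F [-0.0674  0.1692 -1.3899] q [-0.3379  0.1059  1.6258  0.0002  1.4102 -0.7369]
```

View pics/c4.png

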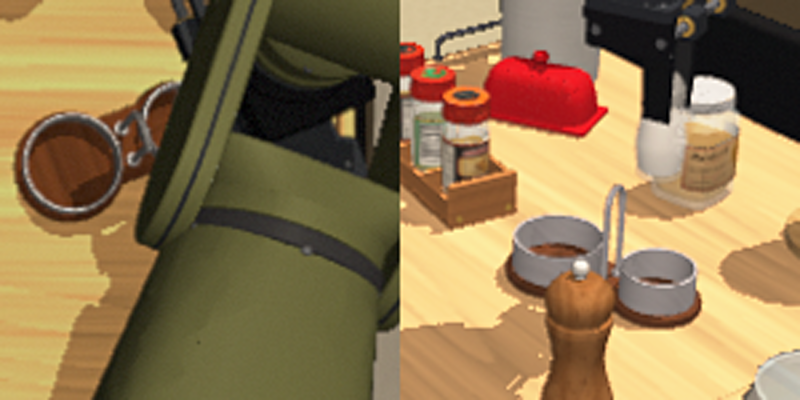

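Run:
```python
from h import *
print(px("scene",(.628,-.165,.099)),px("scene",(.591,-.076,.099)))
```

```text
[355.65928265 229.69733695] [318.02596776 218.34548586]
```

Call:
{"api": "jog_arm", "payload": {"plan": [[-1.5,0,10,0,0,0,1],[0,0,20,0,0,0,1],[0,0,20,0,0,0,1],[0,0,10,0,0,0,1],[0,0,0,0,0,0,1]]}}

```text
time: 19.3
position: [0.627, -0.1653, 0.1779]
ee_rot: [[-0.388, 0.922, -0.004], [0.922, 0.388, 0.001], [0.003, -0.003, -1.0]]
ft_force: [-0.6, 1.0, -1.6]
grip_width: 0.0336
grip_force: 29.3
```

Cup prediction agrees between both cameras within a pixel. Contact is expected at TCP z ≈ 0.126.

Call:
{"api": "jog_arm", "payload": {"plan": [[0,1,15,0,0,0,1],[0,0,15,0,0,0,1],[0,0,10,0,0,0,1],[0,0,5,0,0,0,1],[0,0,3,0,0,0,1],[0,0,0,0,0,0,1]]}}

```text
time: 19.9
position: [0.6293, -0.1656, 0.1323]
ee_rot: [[-0.388, 0.922, -0.001], [0.922, 0.388, 0.0], [0.0, -0.0, -1.0]]
ft_force: [-0.2, -0.4, -1.5]
grip_width: 0.0336
grip_force: 29.3
```

Call:
{"api": "jog_arm", "payload": {"plan": [[0,0,1,0,0,0,1],[0,0,0.5,0,0,0,1],[0,0,0.5,0,0,0,1],[0,0,0,0,0,0,1]]}}

```text
time: 20.3
position: [0.6295, -0.1657, 0.1309]
ee_rot: [[-0.388, 0.922, 0.0], [0.922, 0.388, -0.0], [-0.0, 0.0, -1.0]]
ft_force: [0.5, -0.5, -1.9]
grip_width: 0.0329
grip_force: 29.3
```

Call:
{"api": "jog_arm", "payload": {"plan": [[0,-1,1,0,0,0,1],[0,0,1,0,0,0,1],[0,0,1,0,0,0,1],[0,0,1,0,0,0,1],[0,0,0,0,0,0,1]]}}

```text
time: 20.8
position: [0.6283, -0.166, 0.1264]
ee_rot: [[-0.388, 0.922, -0.0], [0.922, 0.388, 0.0], [0.0, -0.0, -1.0]]
ft_force: [0.3, -0.1, -1.1]
grip_width: 0.0332
grip_force: 29.3
```

Call:
{"api": "jog_arm", "payload": {"plan": [[0,0,0.5,0,0,0,1],[0,0,0.5,0,0,0,1],[0,0,0.5,0,0,0,1],[0,0,0,0,0,0,1]]}}

```text
time: 21.2
position: [0.6286, -0.1661, 0.1257]
ee_rot: [[-0.388, 0.922, 0.0], [0.922, 0.388, -0.0], [-0.0, 0.0, -1.0]]
ft_force: [-1.7, 0.1, 1.5]
grip_width: 0.0333
grip_force: 29.5
```

Call:
{"api": "jog_arm", "payload": {"plan": [[0,0,0.3,0,0,0,1],[0,0,0,0,0,0,0.2],[0,0,0,0,0,0,-0.2],[0,0,0,0,0,0,-0.7],[0,0,0,0,0,0,-0.7],[0,0,0,0,0,0,-0.7],[0,0,-10,0,0,0,-0.7],[0,0,-30,0,0,0,-0.7]]}}

```text
time: 22.0
position: [0.6263, -0.1653, 0.1618]
ee_rot: [[-0.388, 0.922, -0.007], [0.922, 0.388, 0.002], [0.005, -0.005, -1.0]]
ft_force: [-0.6, 0.3, -0.6]
grip_width: 0.0787
grip_force: 0.0
```

Call:
{"api": "jog_arm", "payload": {"plan": [[0,0,-40,0,0,0,-1],[0,0,-40,0,0,0,-1],[-3,-20,-10,0,0,0,-1],[-6,-42,0,0,0,0,-1],[-6,-46,0,0,0,0,-1],[-5,-46,0,0,0,0,-1],[-5,-36,0,0,0,0,-1],[0,-10,0,0,0,0,-1]]}}

```text
time: 22.8
position: [0.4516, -0.268, 0.256]
ee_rot: [[-0.385, 0.923, 0.001], [0.923, 0.385, -0.001], [-0.002, 0.0, -1.0]]
ft_force: [-0.1, -0.2, 0.2]
grip_width: 0.0953
grip_force: 0.0
```

```bash
python3 go.py .4545 -.2666 .164 .398
```

```text
t 22.8 pos [ 0.4516 -0.268   0.256 ] shift mm [ 0.3436  3.151  91.9528] turn [ 0.0002  0.0016 -0.0031] w 0.09534206400883957 F [-0.1262 -0.24    0.1759] q [-0.6374 -0.1793  1.8779 -0.0006  1.4415 -1.0323]
```

Call:
{"api": "jog_arm", "payload": {"plan": [[0,2,15,0,0,-0.003,-1],[0,0,20,0,0,0,-1],[0,0,20,0,0,0,-1],[0,0,18,0,0,0,-1],[0,0,11,0,0,0,-1],[0,0,6,0,0,0,-1],[0,0,2,0,0,0,-0.6],[0,0,0,0,0,0,-0.2]]}}

```text
time: 23.6
position: [0.4561, -0.2657, 0.1631]
ee_rot: [[-0.391, 0.92, 0.0], [0.92, 0.391, -0.0], [-0.0, 0.0, -1.0]]
ft_force: [0.0, -0.6, 0.4]
grip_width: 0.084
grip_force: 0.0
```

Call:
{"api": "jog_arm", "payload": {"plan": [[0,0,0,0,0,0,0],[0,0,0,0,0,0,0.2],[0,0,0,0,0,0,0.4],[0,0,0,0,0,0,0.7],[0,0,0,0,0,0,1],[0,0,0,0,0,0,1],[0,0,0,0,0,0,1]]}}

```text
time: 24.3
position: [0.4557, -0.2659, 0.1631]
ee_rot: [[-0.39, 0.921, 0.0], [0.921, 0.39, -0.0], [-0.0, 0.0, -1.0]]
ft_force: [-1.0, 0.1, 2.3]
grip_width: 0.0467
grip_force: 30.0
```

```bash
python3 go.py .591 -.076 .28 .398
```

```text
t 24.3 pos [ 0.4557 -0.2659  0.1631] shift mm [ 122.0373  198.6948 -116.8867] turn [0.0001 0.0004 0.0029] w 0.046728684168932486 F [-0.9593  0.1124  2.276 ] q [-0.6299 -0.1107  1.9743 -0.0001  1.2776 -1.0308]
```

Call:
{"api": "jog_arm", "payload": {"plan": [[0,0,-2,0,0,0,1],[0,0,-3,0,0,0,1],[0,0,-3,0,0,0,1],[0,0,0,0,0,0,1]]}}

```text
time: 24.7
position: [0.4558, -0.2659, 0.1713]
ee_rot: [[-0.39, 0.921, 0.0], [0.921, 0.39, -0.0], [-0.0, 0.0, -1.0]]
ft_force: [0.4, 0.4, -2.1]
grip_width: 0.0465
grip_force: 30.0
```

Run:
```python
from h import *
for n in("top","scene"):
    im=cv2.cvtColor(r.capture(n),cv2.COLOR_RGB2BGR);cv2.imwrite(f"pics/{n}5.png",im)
cv2.imwrite("pics/c5.png",cv2.resize(cv2.hconcat([cv2.imread("pics/top5.png")[110:260,290:440],cv2.imread("pics/scene5.png")[170:320,260:410]]),(800,400),interpolation=cv2.INTER_CUBIC))
```

```text
(no output)
```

View pics/c5.png

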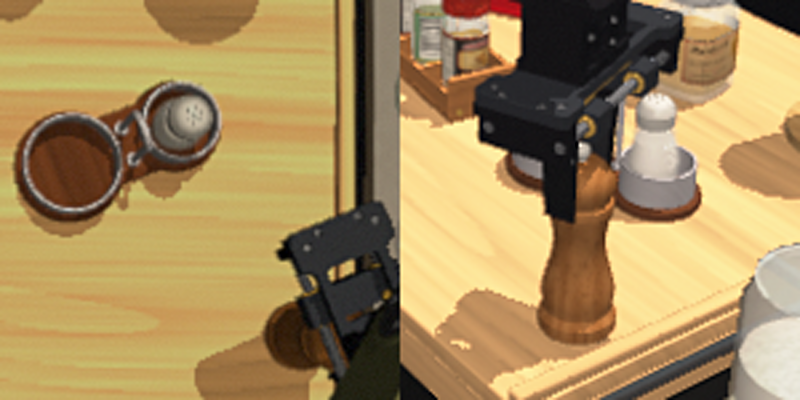

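Call:
{"api": "jog_arm", "payload": {"plan": [[0,0,-15,0,0,0,1],[0,0,-30,0,0,0,1],[0,0,-35,0,0,0,1],[6,10,-25,0,0,0,1],[15,25,0,0,0,0.003,1],[20,32,0,0,0,0,1],[20,32,0,0,0,0,1],[20,32,0,0,0,0,1]]}}

```text
time: 25.6
position: [0.5457, -0.1392, 0.2773]
ee_rot: [[-0.387, 0.922, 0.001], [0.922, 0.387, -0.001], [-0.001, 0.001, -1.0]]
ft_force: [0.5, 0.4, -2.5]
grip_width: 0.0468
grip_force: 30.0
```

Call:
{"api": "jog_arm", "payload": {"plan": [[20,32,0,0,0,0,1],[13,22,0,0,0,0,1],[6,10,0,0,0,0,1],[2,4,0,0,0,0,1],[0,0,0,0,0,0,1],[0,0,0,0,0,0,1]]}}

```text
time: 26.2
position: [0.5913, -0.0771, 0.2761]
ee_rot: [[-0.386, 0.922, -0.0], [0.922, 0.386, -0.0], [-0.0, -0.0, -1.0]]
ft_force: [-0.1, -0.7, -3.0]
grip_width: 0.0466
grip_force: 30.0
```

```bash
python3 go.py .591 -.0762 .178 .398
```

```text
t 26.2 pos [ 0.5913 -0.0771  0.2761] shift mm [ 1.0026  0.1652 98.0507] turn [-0.0004  0.0004 -0.0012] w 0.046590455996206745 F [-0.1236 -0.6589 -2.9534] q [-0.2195 -0.0248  1.702  -0.0005  1.4645 -0.6163]
```

Call:
{"api": "jog_arm", "payload": {"plan": [[1,0,10,0,0,0,1],[0,0,20,0,0,0,1],[0,0,20,0,0,0,1],[0,0,20,0,0,0,1],[0,0,14,0,0,0,1],[0,0,8,0,0,0,1],[0,0,5,0,0,0,1],[0,0,0,0,0,0,1]]}}

```text
time: 27.0
position: [0.5912, -0.0753, 0.1785]
ee_rot: [[-0.387, 0.922, -0.001], [0.922, 0.387, 0.0], [0.0, -0.0, -1.0]]
ft_force: [-0.8, 0.1, -1.3]
grip_width: 0.0467
grip_force: 30.0
```

Call:
{"api": "jog_arm", "payload": {"plan": [[0,0,1,0,0,0,1],[0,0,1,0,0,0,1],[0,0,1,0,0,0,1],[0,0,0.5,0,0,0,1],[0,0,0.5,0,0,0,1],[0,0,0,0,0,0,1]]}}

```text
time: 27.6
position: [0.5913, -0.0752, 0.1748]
ee_rot: [[-0.388, 0.922, -0.0], [0.922, 0.388, 0.0], [0.0, -0.0, -1.0]]
ft_force: [0.3, -0.3, -1.8]
grip_width: 0.0467
grip_force: 30.0
```

Call:
{"api": "jog_arm", "payload": {"plan": [[0,0,0.5,0,0,0,1],[0,0,0.5,0,0,0,1],[0,0,0.5,0,0,0,1],[0,0,0.3,0,0,0,1],[0,0,0,0,0,0,1]]}}

```text
time: 28.1
position: [0.5914, -0.0752, 0.1732]
ee_rot: [[-0.388, 0.922, 0.0], [0.922, 0.388, -0.0], [-0.0, 0.0, -1.0]]
ft_force: [0.4, 0.4, -1.1]
grip_width: 0.0467
grip_force: 30.0
```

Call:
{"api": "jog_arm", "payload": {"plan": [[0,0,0.5,0,0,0,1],[0,0,0,0,0,0,1],[0,0,0.3,0,0,0,1],[0,0,0,0,0,0,1]]}}

```text
time: 28.5
position: [0.5916, -0.0754, 0.1732]
ee_rot: [[-0.388, 0.922, 0.001], [0.922, 0.388, -0.0], [-0.001, 0.0, -1.0]]
ft_force: [-2.9, 0.2, 4.3]
grip_width: 0.0466
grip_force: 30.0
```

Call:
{"api": "jog_arm", "payload": {"plan": [[0,0,0,0,0,0,0.1],[0,0,0,0,0,0,-0.3],[0,0,0,0,0,0,-0.9],[0,0,0,0,0,0,-0.9],[0,0,0,0,0,0,-0.9],[0,0,0,0,0,0,-0.9],[0,0,-10,0,0,0,-0.9],[0,0,-30,0,0,0,-0.9]]}}

```text
time: 29.3
position: [0.5893, -0.0747, 0.2094]
ee_rot: [[-0.388, 0.922, -0.007], [0.922, 0.388, 0.001], [0.004, -0.006, -1.0]]
ft_force: [0.6, -0.6, 0.3]
grip_width: 0.0897
grip_force: 0.0
```

Call:
{"api": "jog_arm", "payload": {"plan": [[0,0,-40,0,0,0,-0.9],[0,0,-20,0,0,0,-0.9],[0,-40,0,0,0,0,-0.9],[0,-45,0,0,0,0,-0.9],[0,-45,0,0,0,0,-0.9],[0,-45,0,0,0,0,-0.9],[0,-20,0,0,0,0,-0.9],[0,0,0,0,0,0,-0.9]]}}

```text
time: 30.1
position: [0.4103, -0.1516, 0.2735]
ee_rot: [[-0.385, 0.923, 0.002], [0.923, 0.385, -0.001], [-0.002, 0.002, -1.0]]
ft_force: [0.6, 0.7, 0.1]
grip_width: 0.0904
grip_force: 0.0
```

Run:
```python
from h import *
for n in("top","scene"):
    im=cv2.cvtColor(r.capture(n),cv2.COLOR_RGB2BGR);cv2.imwrite(f"pics/{n}6.png",im)
a=cv2.resize(cv2.imread("pics/top6.png")[125:205,130:390],(780,240),interpolation=cv2.INTER_CUBIC)
b=cv2.resize(cv2.imread("pics/scene6.png")[130:250,210:470],(780,360),interpolation=cv2.INTER_CUBIC)
cv2.imwrite("pics/c6.png",cv2.vconcat([a,b]))
```

```text
(no output)
```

View pics/c6.png

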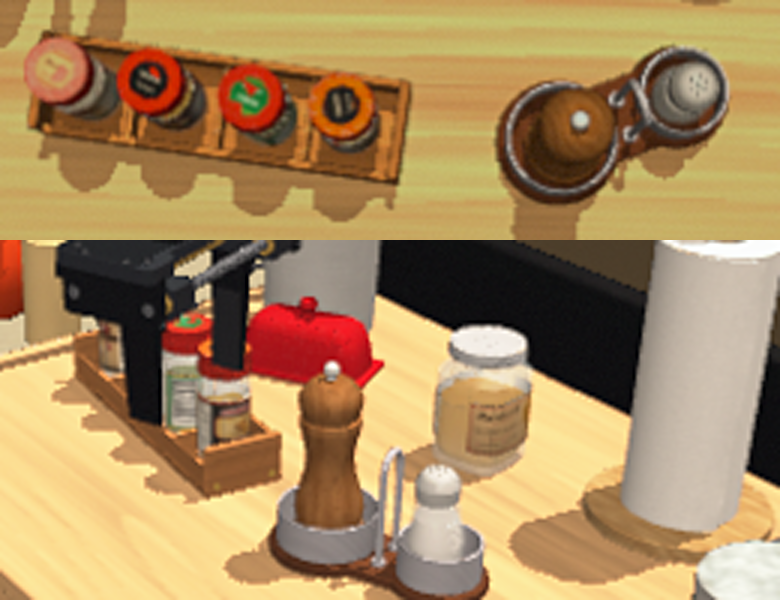

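Run:
```python
from h import *
def loc(p,c,yaw):
    d=p[:2]-np.array(c);s,k=np.sin(yaw),np.cos(yaw);return np.round([k*d[0]+s*d[1],-s*d[0]+k*d[1]],4)
rk=((.610,.171),-.113);cr=((.611,-.1245),.398)
for n,u,v,z,f in(("mill",323,165.3,.22,cr),("salt",361.3,153,.157,cr),("L",149.3,148.3,.174,rk),("mid",180.7,152.3,.174,rk),("R",214,157.3,.174,rk),("end",244.3,160.7,.174,rk)):
    print(n,loc(pt("top",u,v,z),*f))
```

```text
mill [-0.0024  0.0534]
salt [-0.0024 -0.0388]
L [0.0006 0.0979]
mid [0.0008 0.0334]
R [-0.0005 -0.0345]
end [ 0.0008 -0.0955]
```

```bash
python3 -c "
from bench import r
print(r.hand_in())"
```

```text
the job is handed in; nothing more can be done
None
```

All four seasonings are put away upright, with the two jars in the empty rack bays, the salt in the small cup and the pepper mill in the large cup. The two jars already in the rack still stand in their bays, and the job was handed in at about 30 s. The final pictures put all six within the position limits. The salt is the furthest off centre, at about 5 mm of the 11 mm allowed. The hand-in gave back no verdict.

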